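# Switch on the drying fan under its red guard

## Task

Start the drying fan for the papier-mache forms: on the switch box with the red guard, lift the sprung guard right up until it stays open, push the toggle beneath it fully over to the far (hinge) side, then tip the guard back so that it drops fully shut. Do not touch the switch box with the yellow guard.

Things in the scene. Friction and masses are not known exactly. Their poses are not given: they have to be found in the camera images.
- red_box: Grey box fixed to the bench, with a red guard hood on top; 50 mm high, x -50..+60, y +-55 mm. Origin on the bench under the toggle's pivot; z up, +x from the guard's free end to its hinge, away from the robot within 20 deg. Two hinge lugs on top at x +35, y +-20 mm, up to z 78.
- red_guard (a joint): Angle of the red hood, rad: 0 shut, 2.0 open (stop). Hinge along y at x +35, z 70 mm of red_box. Shut it covers x -35..+35, y +-15, z 55 to 98; open it leans back at x +35..+90, up to z 140. 120 g; weight and a weak spring shut it below about 1.5; past that it falls back and stays open. Pinch its sides near the free end: it pivots in the grip as it swings. To shut, push from behind to -x.
- red_toggle (a joint): Angle of the steel toggle under the red hood, rad: 0 off, leaning 26 deg to the free-end side; 0.9 on (stop), leaning 26 deg to the hinge side. Starts at 0 to 0.12, needs about 1.5 N at its end, stays where left. Pivot at x 0, y 0, z 50 mm of red_box; 8 mm thick, ball end 12: ball centre at x -16, z 82 mm off, x +16, z 82 on.
- yellow_box: The same kind of box with a yellow guard (another machine's switch): same sizes, origin and axes. Not to be touched.
Things that resemble listed ones, but are neither listed nor needed, are in the scene too. Leave any blue or green look-alike of the red_box alone.

How it is judged:
On the way, in this order (a step that is already met when the one before it is completed fails the run):
1. the red guard is lifted (beyond 0.6 rad) with the toggle still off (value of joint red_guard above 0.6 rad and value of joint red_toggle below 0.45 rad), for 0.1 s.
2. the toggle is pushed over to the hinge side under the lifted guard (value of joint red_toggle above 0.7 rad and value of joint red_guard above 0.4 rad), for 0.1 s.
At the end, for the whole second after the job is handed in: The toggle under the red guard stands over on the hinge side (beyond 0.7 of 0.9 rad) and the red guard has dropped shut (under 0.08 rad) (value of joint red_toggle above 0.7 rad and value of joint red_guard below 0.08 rad); the robot touches nothing.
It fails at once if the switch box with the yellow guard, its guard or its toggle is touched (more than 1 N) (contact force between yellow_box and the fingers above 1 N or contact force between yellow_box and the arm above 1 N).
It also fails if it takes over 53 s, if anything falls off the work surface, if the arm or the gripper's body presses on something with over 40 N, if the wrist force passes 120 N, or if a joint passes its speed limit or range.

## Robot

A 6-joint arm with a two-finger parallel gripper is mounted at the origin on the work surface. World frame = base frame: x ahead of the robot, y to its left, z up, the work surface at z = 0. Lengths are in m, angles in rad, forces in N, time in s.
With the tool pointing down it reaches from about 0.3 to 1 m from the base axis. Payload 5.1 kg.
Tool frame: the origin (TCP) lies between the finger pads; the fingertips stand 17 mm ahead of it and the grasp point (between the pads) lies 2 mm behind it; x points along the fingers, z is the direction in which the jaws open and shut, and the axes are right-handed (so a half turn about x gives the same grasp; the last joint's range is limited). The gripper opens to 95 mm and grips with 3 to 60 N. Pads are 20 mm wide; open, the fingers measure 119 mm over their backs; the gripper's body (75 mm by 180 mm) begins 59 mm behind the grasp point.
Start: joints at [-1.299, 0.124, 1.65, -0, 1.367, -0.083], TCP at [0.226, -0.61, 0.232] pointing down, gripper open.
Joint ranges: [-2.61, 2.61], [-1.02, 2.33], [0.03, 2.71], [-1.35, 4.49], [0.32, 2.68], [-2.91, 2.91]. Speed limits (rad/s): [2.57, 2.57, 3.14, 3.14, 3.14, 3.14].

## Interface

Orientations are given as a rotation vector (axis times angle).
In Python, from rig import * gives the robot as it stands.
- The arm moves only by the tool send_rows, never from a script. Its argument "steps" is one flat list of numbers, 5 for each row, row after row: the finger opening in m, from 0 to 0.0951, then the shift along the tool's x, y, z in m, then the turn about the tool's x in rad. In form: [fingers, x, y, z, spin, fingers, x, y, z, spin, ...]. A call has 1 to 20 rows; each row shifts and turns the commanded pose from where the row before left it, along the tool's axes as they then stand; what a row does not reach is not made up. A row lasts 1/10 s, in which the tool goes at most 50 mm and 8.59 degrees, less where a joint would pass 70% of its speed; a pose out of reach is approached as far as the arm can. A call is refused whole if a number of a shift passes 0.05 or a number of a turn 0.15, either way. A call with a gripper value outside its range is refused whole. The fingers move at their own pace and stop on an object; the grip force is fixed at half the most. Time passes only in rows, so rows that do not move let the fingers close. It gives the time, the measured TCP pose, the force and the opening at its end, in the units of the state.
- get_state(): the state, without advancing time (a new reading comes with each control period).
- get_image(name): name is "scene" or "side" or "wrist"; returns the picture (480x640x3 uint8, red, green, blue); there is no depth.
- camera_params(name): a dict with "fx", "fy", "cx", "cy" (pixels), "rvec" (rotation vector, rad) and "tvec" (3), from world to camera coordinates, as OpenCV has them; the wrist camera has in their place "hand_eye" (4x4, takes a point from camera to tool coordinates, whose origin is the TCP and whose axes are the tool frame's). Camera axes: x right, y down, z forward; pixel columns grow to the right and rows downward; lengths in m; the calibration is good to about 2 mm. A picture is of the moment at which its call begins: read the wrist's pose just before it. camera_params takes no time and is no camera call.
- sign_off(): hands the job in, once; it reports no verdict.
The state is a dict: "clock": time; "q": joint angles; "joint_vel": joint speeds; "joint_efforts": joint torques, N m; "ee_pos": TCP position; "ee_rot": TCP orientation; "wrist_force": force on the tool from outside, world axes, zero at the start; "torque": the same for the moment, N m; "gripper_width": finger opening in m.
Only numpy, scipy, OpenCV 4.12 (cv2) and the standard library are available. Lean on these libraries where they do the work, as an engineer would, in place of code of your own. Each camera call takes 0.05 s, during which the arm holds its last target. There are 200 camera calls.

## Working session

There is one attempt and no reset: what is moved stays moved. The work goes in short steps, Python scripts to look and compute and a tool call to move; the robot and the scene stay as the last step left them, time stands still between calls to the robot, and variables do not carry over. Pictures are saved under pics/ and viewed, about 8 in all and at most 12, crops included, and the job is handed in when it is done.

Besides the shell and the picture viewer there is one more tool, called after ">>>" as name(argument=value, ...) on one line, values as JSON. send_rows: Moves the arm, as the interface text tells. Its arguments: {"type":"object","properties":{"steps":{"type":"array","items":{"type":"number"}}},"required":["steps"]}

```bash
mkdir -p pics; python3 - <<'E'
from rig import *
import cv2
s=get_state();print(s['clock'],s['ee_pos'],s['ee_rot'],s['gripper_width'])
for n in("scene","side"):
    cv2.imwrite(f"pics/{n}0.png",get_image(n)[:,:,::-1]);print(n,camera_params(n))
print(camera_params("wrist"))
E
```

```text
0.0 [ 0.22561379 -0.60895001  0.23042168] [ 0.94520464  1.35806557 -0.94311926] 0.09505607004976524
scene {'fx': 568.7750273206336, 'fy': 568.7750273206336, 'cx': 317.0673711493855, 'cy': 236.93311306320305, 'rvec': array([ 1.96342331,  1.56791062, -0.59980499]), 'tvec': array([-0.09616171, -0.33993049,  1.53013008])}
side {'fx': 514.5881782815238, 'fy': 514.5881782815238, 'cx': 323.16201079184566, 'cy': 232.21181990985653, 'rvec': array([ 0.14165006, -2.81009624,  1.28210044]), 'tvec': array([0.52332437, 0.08161775, 1.10904204])}
{'fx': 341.8102273494411, 'fy': 341.8102273494411, 'cx': 322.34579619883556, 'cy': 241.52705202021346, 'hand_eye': array([[ 7.26767321e-04, -2.71254985e-01,  9.62507249e-01,
        -1.53149606e-01],
       [ 1.19956186e-03, -9.62506575e-01, -2.71255700e-01,
         7.65146879e-02],
       [ 9.99999016e-01,  1.35172677e-03, -3.74131190e-04,
         2.39330214e-04],
       [ 0.00000000e+00,  0.00000000e+00,  0.00000000e+00,
         1.00000000e+00]])}
```

View pics/scene0.png

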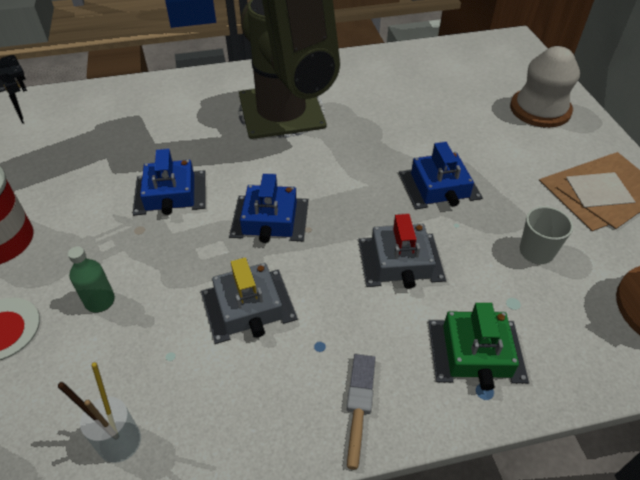

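View pics/side0.png

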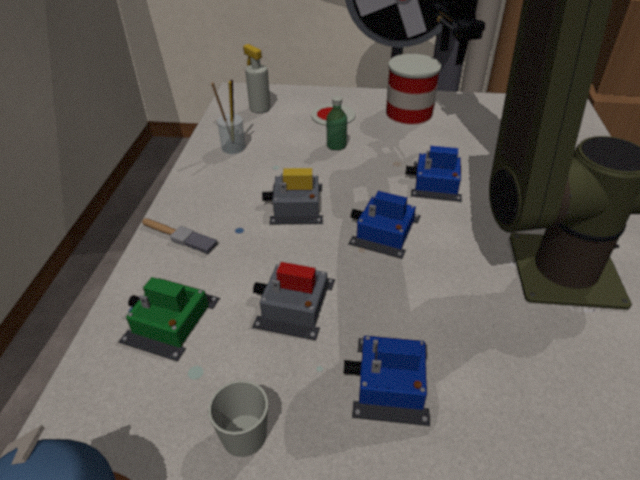

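The red box is near (402,250) in the scene view and (293,297) in the side view, with grey/yellow well away at (245,295) in the scene view. Next I enlarge both.

```bash
python3 - <<'E'
import cv2,numpy as np
a=cv2.imread("pics/scene0.png")[200:300,350:450];b=cv2.imread("pics/side0.png")[250:350,245:345]
cv2.imwrite("pics/c1.png",np.hstack([cv2.resize(i,(400,400),interpolation=cv2.INTER_CUBIC) for i in(a,b)]))
E
```

```text
(no output)
```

View pics/c1.png

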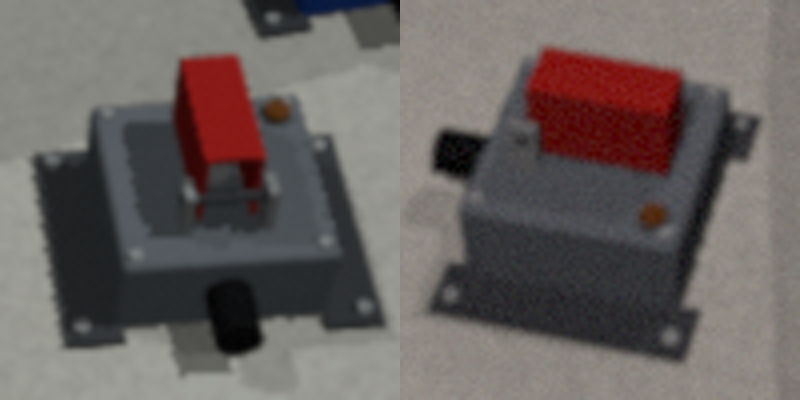

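```bash
cat > h.py <<'E'
from rig import *
import numpy as np, cv2
from scipy.optimize import least_squares
from scipy.spatial.transform import Rotation as R
def T(p,P):
    return np.array(P)@R.from_euler('z',p[2]).as_matrix().T+[p[0],p[1],0]
def proj(n,W):
    c=camera_params(n);C=R.from_rotvec(c['rvec']).apply(W)+c['tvec']
    return np.c_[c['fx']*C[:,0]/C[:,2]+c['cx'],c['fy']*C[:,1]/C[:,2]+c['cy']]
E
python3 - <<'E'
from h import *
P=np.array([[-35,-15,98],[-35,15,98],[35,-15,98],[35,15,98],[-50,-55,50],[-50,55,50],[60,55,50],[60,-55,50]])/1e3
sc=np.array([[180,60],[238,56],[200,162],[265,157],[93,106],[297,96],[342,260],[123,270]])/4+[350,200]
si=np.array([[282,72],[272,112],[145,50],[128,92]])/4+[245,250]
f=lambda p:np.r_[(proj("scene",T(p,P))-sc).ravel(),(proj("side",T(p,P[[0,1,2,3]]))-si).ravel()]
r=least_squares(f,[.6,0,0]);p=r.x;print(p,np.round(f(p).reshape(-1,2),1))
for m in("scene","side"):
    g=(lambda p:(proj("scene",T(p,P))-sc).ravel()) if m=="scene" else (lambda p:(proj("side",T(p,P[:4]))-si).ravel())
    print(m,least_squares(g,p).x)
s=get_state();M=R.from_rotvec(s['ee_rot']).as_matrix();print(np.round(M,3))
print('local cam',camera_params("wrist")['hand_eye'][:3,3])
E
```

```text
[ 0.56150825  0.15047629 -0.14712813] [[ 0.1 -0.9]
 [ 0.4 -0.8]
 [ 1.1 -0.1]
 [ 0.3  0.2]
 [-0.7 -0.5]
 [ 0.6 -1. ]
 [ 0.6 -1. ]
 [-0.4 -0.1]
 [ 0.4 -1. ]
 [-1.2  0. ]
 [-0.3 -1.6]
 [-0.9 -1.4]]
scene [ 0.56267756  0.14959258 -0.15307901]
side [ 0.56018596  0.15296349 -0.10423486]
[[-0.001  0.938  0.347]
 [ 0.002  0.347 -0.938]
 [-1.     0.    -0.002]]
local cam [-0.15314961  0.07651469  0.00023933]
```

>>> send_rows(steps=[0.095,0,0,0,0.126,0.095,0,0,0,0.126,0.095,0,0,0,0.126,0.095,0,0,0,0.125])

```text
clock: 0.5
ee_pos: [0.2257, -0.6091, 0.2309]
ee_rot: [1.322, 1.134, -1.321]
wrist_force: [-0.1, -0.0, -1.3]
gripper_width: 0.0954
```

```bash
cat >> h.py <<'E'
P0=np.array([0.5615,0.1500,-0.148])
def go(l):  # tool shift to bring TCP to box-local l (m)
    s=get_state();M=R.from_rotvec(s['ee_rot']).as_matrix();W=T(P0,[l])[0]
    L=(s['ee_pos']-[P0[0],P0[1],0])@R.from_euler('z',P0[2]).as_matrix()
    print('t',s['clock'],'local',np.round(L,4),'yaw err',np.arctan2(M[1,1],M[0,1])-P0[2],'shift',np.round(M.T@(W-s['ee_pos']),4),'w',s['gripper_width'],'F',np.round(s['wrist_force'],1))
E
python3 -c "
from h import *
go([-.10,0,.22])"
```

```text
t 0.5 local [-0.2202 -0.8004  0.2309] yaw err -0.005379885671475709 shift [ 0.0118  0.1159 -0.801 ] w 0.0953726214254093 F [-0.1 -0.  -1.3]
```

>>> send_rows(steps=[0.095,0,0.006,-0.04,0,0.095,0,0.006,-0.04,0,0.095,0,0.006,-0.04,0,0.095,0,0.006,-0.04,0,0.095,0,0.006,-0.04,0,0.095,0,0.006,-0.04,0,0.095,0,0.006,-0.04,0,0.095,0,0.006,-0.04,0,0.095,0,0.006,-0.04,0,0.095,0,0.006,-0.04,0,0.095,0,0.006,-0.04,0,0.095,0,0.006,-0.04,0,0.095,0,0.006,-0.04,0,0.095,0,0.006,-0.04,0,0.095,0,0.006,-0.04,0,0.095,0,0.006,-0.04,0,0.095,0,0.006,-0.04,0,0.095,0,0.006,-0.04,0,0.095,0,0.006,-0.04,0,0.095,0,0,0,0])

```text
clock: 2.5
ee_pos: [0.4509, 0.1287, 0.2311]
ee_rot: [1.314, 1.14, -1.314]
wrist_force: [-0.6, -0.6, -0.4]
gripper_width: 0.0946
```

```bash
python3 - <<'E'
from h import *
go([-.022,0,.22])
s=get_state();im=get_image("wrist")[:,:,::-1].copy()
c=camera_params("wrist");H=c['hand_eye'];M=R.from_rotvec(s['ee_rot']).as_matrix()
P=np.array([[-35,-15,98],[-35,15,98],[35,15,98],[35,-15,98],[-50,-55,50],[-50,55,50],[60,55,50],[60,-55,50]])/1e3
C=((T(P0,P)-s['ee_pos'])@M-H[:3,3])@H[:3,:3]
u=np.c_[c['fx']*C[:,0]/C[:,2]+c['cx'],c['fy']*C[:,1]/C[:,2]+c['cy']];print(u.round(0))
for k in(0,4): cv2.polylines(im,[u[k:k+4].astype(int)],True,(0,255,255),1)
cv2.imwrite("pics/w1.png",im)
E
```

```text
t 2.5 local [-0.1063 -0.0373  0.2311] yaw err 0.005164261904163664 shift [ 0.0111  0.0845 -0.0369] w 0.09459476179181898 F [-0.6 -0.6 -0.4]
[[295. 152.]
 [258. 151.]
 [254.  55.]
 [294.  56.]
 [341. 167.]
 [226. 166.]
 [217.  37.]
 [344.  38.]]
```

View pics/w1.png

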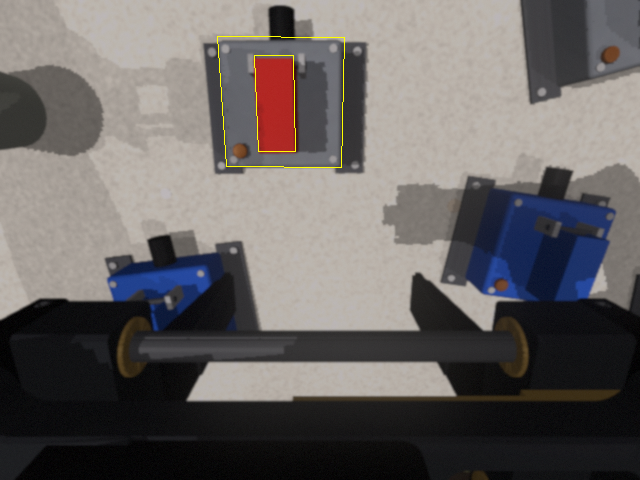

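>>> send_rows(steps=[0.095,0,0.042,-0.019,0,0.095,0,0.042,-0.018,0,0.095,0,0,0,0,0.07,0.037,0,0,0,0.07,0.037,0,0,0,0.07,0.037,0,0,0,0.07,0.035,0,0,0,0.07,0,0,0,0])

```text
clock: 3.35
ee_pos: [0.5343, 0.1473, 0.0799]
ee_rot: [1.311, 1.141, -1.329]
wrist_force: [-0.5, 0.3, -1.1]
gripper_width: 0.0705
```

```bash
python3 -c "
from h import *
go([-.022,0,.085])"
```

```text
t 3.35 local [-0.0265 -0.0066  0.0799] yaw err -0.001748832672872569 shift [-0.0052  0.0045 -0.0066] w 0.07047142879363552 F [-0.5  0.3 -1.1]
```

>>> send_rows(steps=[0.07,-0.004,0.003,-0.0065,0,0.07,0,0,0,0,0.025,0,0,0,0,0.025,0,0,0,0,0.025,0,0,0,0,0.025,0,0,0,0,0.025,0,0,0,0,0.025,0,0,0,0])

```text
clock: 4.15
ee_pos: [0.5427, 0.1536, 0.0894]
ee_rot: [1.312, 1.133, -1.319]
wrist_force: [-1.9, -7.2, 2.4]
gripper_width: 0.0294
```

```bash
python3 - <<'E'
from h import *
go([-.022,0,.085])
s=get_state();L=(s['ee_pos']-[P0[0],P0[1],0])@R.from_euler('z',P0[2]).as_matrix()
d=np.array([L[0]-.035,L[2]+.002-.07]);prev=d
for th in np.linspace(0,1.9,20)[1:]:
    c,s_=np.cos(th),np.sin(th);n=np.array([d[0]*c+d[1]*s_,-d[0]*s_+d[1]*c])
    print(round(th,2),'x',round(-(n-prev)[1],4),'y',round((n-prev)[0],4));prev=n
E
```

```text
t 4.15 local [-0.0191  0.0008  0.0894] yaw err 0.0015314265948170591 shift [ 0.0044 -0.0029  0.0008] w 0.029430057827895074 F [-1.9 -7.2  2.4]
0.1 x -0.0053 y 0.0024
0.2 x -0.005 y 0.0029
0.3 x -0.0047 y 0.0034
0.4 x -0.0043 y 0.0039
0.5 x -0.0039 y 0.0043
0.6 x -0.0035 y 0.0046
0.7 x -0.003 y 0.005
0.8 x -0.0025 y 0.0052
0.9 x -0.002 y 0.0055
1.0 x -0.0014 y 0.0056
1.1 x -0.0008 y 0.0058
1.2 x -0.0003 y 0.0058
1.3 x 0.0003 y 0.0058
1.4 x 0.0009 y 0.0057
1.5 x 0.0015 y 0.0056
1.6 x 0.002 y 0.0054
1.7 x 0.0026 y 0.0052
1.8 x 0.0031 y 0.0049
1.9 x 0.0035 y 0.0046
```

>>> send_rows(steps=[0.025,-0.0053,0.0024,0,0,0.025,-0.005,0.0029,0,0,0.025,-0.0047,0.0034,0,0,0.025,-0.0043,0.0039,0,0,0.025,-0.0039,0.0043,0,0,0.025,-0.0035,0.0046,0,0,0.025,-0.003,0.005,0,0,0.025,-0.0025,0.0052,0,0,0.025,-0.002,0.0055,0,0,0.025,0,0,0,0])

```text
clock: 5.15
ee_pos: [0.5773, 0.1488, 0.1214]
ee_rot: [1.31, 1.14, -1.325]
wrist_force: [-4.9, -4.6, -3.1]
gripper_width: 0.0299
```

```bash
python3 - <<'E'
from h import *
go([.035,0,.13])
cv2.imwrite("pics/s2.png",cv2.resize(get_image("side")[180:380,180:400,::-1],None,fx=2.5,fy=2.5))
E
```

```text
t 5.15 local [0.0158 0.0011 0.1214] yaw err 0.0004447854726092604 shift [-0.0087  0.0192  0.0012] w 0.02989758173629019 F [-4.9 -4.6 -3.1]
```

View pics/s2.png

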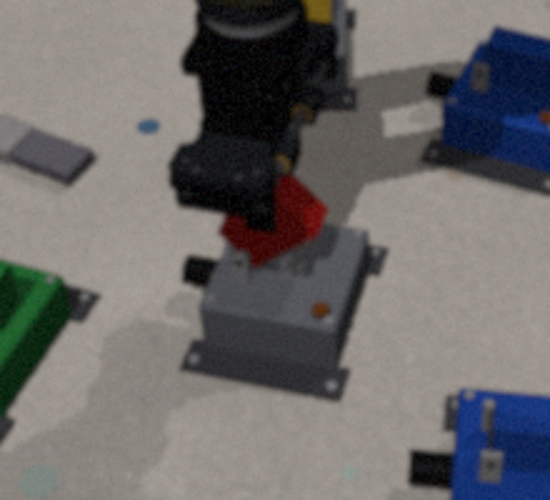

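The guard (red, at 275,220) follows the grip at about 0.9 rad and the toggle is free beneath it. Continuing the arc.

>>> send_rows(steps=[0.025,-0.0014,0.0056,0,0,0.025,-0.0008,0.0058,0,0,0.025,-0.0003,0.0058,0,0,0.025,0.0003,0.0058,0,0,0.025,0.0009,0.0057,0,0,0.025,0.0015,0.0056,0,0,0.025,0.002,0.0054,0,0,0.025,0.0026,0.0052,0,0,0.025,0.0031,0.0049,0,0,0.025,0.0025,0.0035,0,0,0.025,0,0,0,0,0.06,0,0,0,0,0.06,0,0,0,0,0.06,0,0,0,0])

```text
clock: 6.6
ee_pos: [0.6327, 0.1426, 0.1134]
ee_rot: [1.318, 1.136, -1.317]
wrist_force: [-0.3, 0.4, -0.2]
gripper_width: 0.0448
```

```bash
python3 - <<'E'
from h import *
go([.06,0,.19])
E
```

```text
t 6.6 local [0.0715 0.0032 0.1134] yaw err -0.0001455050281765624 shift [-0.0766 -0.0115  0.0031] w 0.04478382321906082 F [-0.3  0.4 -0.2]
```

>>> send_rows(steps=[0.06,0,0,0,0,0.06,-0.025,0,0,0,0.06,-0.03,0,0,0,0.06,-0.022,0,0,0,0.0,0,-0.04,0.003,0,0,0,-0.04,0,0,0,0,-0.04,0,0,0,0,-0.01,0,0,0,0,0,0,0,0,0,0,0,0])

```text
clock: 7.6
ee_pos: [0.5046, 0.1585, 0.191]
ee_rot: [1.318, 1.135, -1.316]
wrist_force: [0.8, -0.0, 0.0]
gripper_width: 0.0172
```

```bash
python3 - <<'E'
from h import *
go([-.045,0,.095])
a=get_image("wrist")[:300,150:450,::-1];b=get_image("side")[230:350,240:360,::-1]
cv2.imwrite("pics/w2.png",np.hstack([cv2.resize(i,(400,400),interpolation=cv2.INTER_CUBIC) for i in(a,b)]))
E
```

```text
t 7.6 local [-0.0575 -0.      0.191 ] yaw err -6.718390900203874e-05 shift [0.096  0.0124 0.    ] w 0.017235801277779905 F [ 0.8 -0.   0. ]
```

View pics/w2.png

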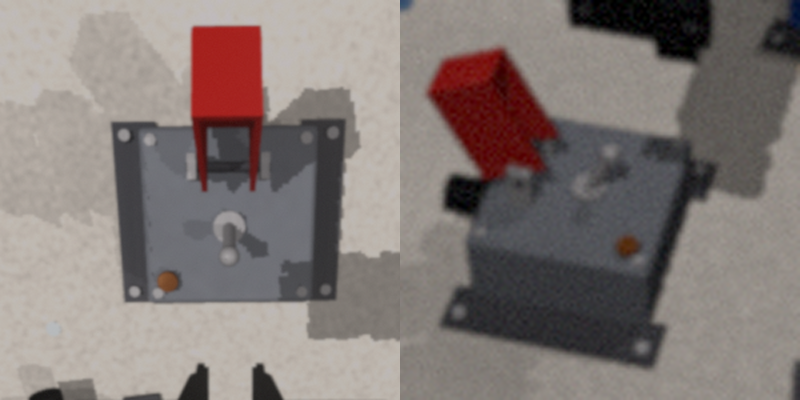

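Left: hood open (228,75), toggle ball at (229,256) leaning to the free end, centred. Right confirms the hood staying back. Now lower the closed fingers behind the toggle.

>>> send_rows(steps=[0,0,0,0,0,0,0.032,0,0,0,0,0.032,0,0,0,0,0.032,0,0,0,0,0,0,0,0,0,0,0.01,0,0,0,0,0.01,0,0,0,0,0.008,0,0,0,0,0.006,0,0,0,0,0.006,0,0,0,0,0.005,0,0,0,0,0,0,0])

```text
clock: 8.9
ee_pos: [0.549, 0.1516, 0.0946]
ee_rot: [1.318, 1.135, -1.317]
wrist_force: [0.2, 0.2, -0.2]
gripper_width: 0.0001
```

```bash
python3 -c "
from h import *
go([-.001,0,.095])"
```

```text
t 8.9 local [-0.0126 -0.0003  0.0946] yaw err -0.00033748668260075165 shift [-0.0004  0.0116 -0.0003] w 0.0001285488058571277 F [ 0.2  0.2 -0.2]
```

>>> send_rows(steps=[0,0,0.004,0,0,0,0,0.004,0,0,0,0,0.003,0,0,0,0,0,0,0])

```text
clock: 9.3
ee_pos: [0.5587, 0.1501, 0.0939]
ee_rot: [1.317, 1.137, -1.319]
wrist_force: [-3.2, 0.7, 0.6]
gripper_width: 0.0004
```

```bash
python3 - <<'E'
from h import *
go([-.001,0,.095])
a=get_image("wrist")[:300,150:450,::-1];b=get_image("side")[230:350,240:360,::-1]
cv2.imwrite("pics/w3.png",np.hstack([cv2.resize(i,(400,400),interpolation=cv2.INTER_CUBIC) for i in(a,b)]))
E
```

```text
t 9.3 local [-0.0028 -0.0003  0.0939] yaw err -0.00026348481397428514 shift [-0.0011  0.0018 -0.0003] w 0.0004229811824754087 F [-3.2  0.7  0.6]
```

View pics/w3.png

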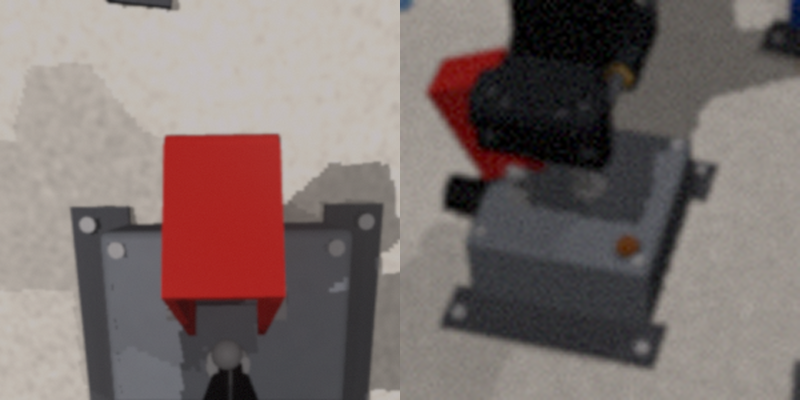

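The fingertip presses on the ball (228,355 left) with 3 N, and the guard is still open. I push on until the stop.

>>> send_rows(steps=[0,0,0.003,0,0,0,0,0.002,0,0,0,0,0,0,0,0,0,0,0,0])

```text
clock: 9.8
ee_pos: [0.56, 0.15, 0.0936]
ee_rot: [1.312, 1.143, -1.326]
wrist_force: [-13.7, 2.6, 7.6]
gripper_width: 0.0002
```

>>> send_rows(steps=[0,0,-0.01,0,0,0,0,-0.02,0,0,0,-0.045,0,0,0,0,-0.045,-0.03,0,0,0,0,0,0,0,0,0,0,0,0])

```text
clock: 10.4
ee_pos: [0.5082, 0.1581, 0.1834]
ee_rot: [1.321, 1.132, -1.312]
wrist_force: [0.5, -0.4, -0.5]
gripper_width: 0.0002
```

```bash
python3 - <<'E'
from h import *
go([.115,0,.18])
a=get_image("wrist")[:300,150:450,::-1];b=get_image("side")[230:350,240:360,::-1]
cv2.imwrite("pics/w4.png",np.hstack([cv2.resize(i,(400,400),interpolation=cv2.INTER_CUBIC) for i in(a,b)]))
E
```

```text
t 10.4 local [-5.390e-02  1.000e-04  1.834e-01] yaw err 0.00022550595998410694 shift [0.0044 0.1689 0.0002] w 0.0002167387243996049 F [ 0.5 -0.4 -0.5]
```

View pics/w4.png

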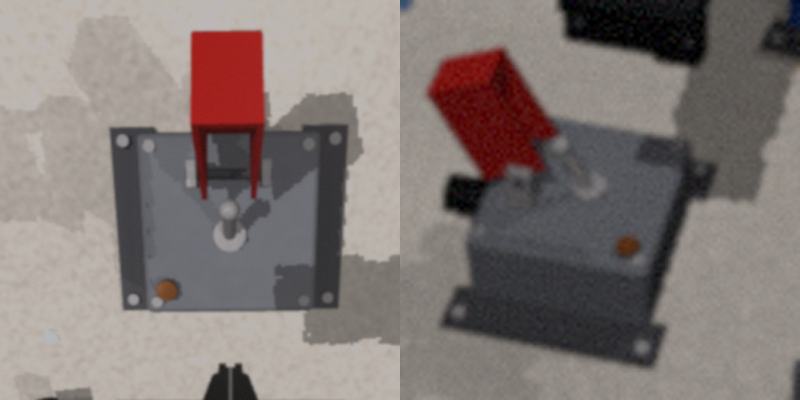

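The toggle now leans to the hinge side (ball 229,210, base 229,235). Now over and behind the guard.

>>> send_rows(steps=[0,0,0.034,0,0,0,0,0.034,0,0,0,0,0.034,0,0,0,0,0.034,0,0,0,0,0.034,0,0,0,0,0,0,0,0,0.03,0,0,0,0,0.03,0,0,0,0,0,0,0,0])

```text
clock: 11.4
ee_pos: [0.6704, 0.1321, 0.1133]
ee_rot: [1.31, 1.143, -1.329]
wrist_force: [-0.3, -0.7, -0.3]
gripper_width: 0.0005
```

```bash
python3 -c "
from h import *
go([.055,0,.122])"
```

```text
t 11.4 local [ 0.1103 -0.0016  0.1133] yaw err -0.0004162540292478589 shift [-0.008  -0.0554 -0.0016] w 0.0004812057528046669 F [-0.3 -0.7 -0.3]
```

>>> send_rows(steps=[0,-0.005,-0.006,0,0,0,0,-0.006,0,0,0,0,-0.006,0,0,0,0,-0.006,0,0,0,0,-0.006,0,0,0,0,-0.006,0,0,0,0,-0.006,0,0,0,0,-0.006,0,0,0,0,-0.006,0,0,0,0,-0.004,0,0,0,0,0,0,0,0,0,0,0,0,0,0,0,0,0,0,0,0,0,0])

```text
clock: 12.8
ee_pos: [0.6179, 0.1413, 0.1261]
ee_rot: [1.318, 1.135, -1.318]
wrist_force: [-0.7, 0.0, 0.2]
gripper_width: 0.0001
```

```bash
python3 - <<'E'
from h import *
go([.055,0,.2])
cv2.imwrite("pics/s3.png",cv2.resize(get_image("side")[200:350,220:370,::-1],None,fx=3,fy=3))
E
```

```text
t 12.8 local [ 0.0571 -0.0003  0.1261] yaw err -0.00032155461479349556 shift [-0.0739 -0.0021 -0.0003] w 8.190514808232083e-05 F [-0.7  0.   0.2]
```

View pics/s3.png

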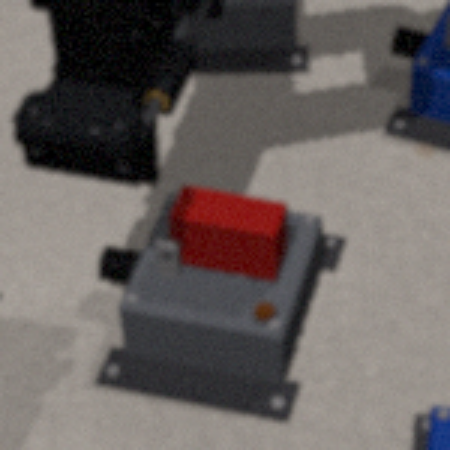

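The guard has dropped shut (red hood 180–285, 190–275). I'll lift clear and compare with the first picture.

>>> send_rows(steps=[0,-0.04,0,0,0,0,-0.05,0,0,0,0,-0.05,0,0,0,0,0,0,0,0,0,0,0,0,0])

```text
clock: 13.35
ee_pos: [0.6187, 0.1414, 0.2685]
ee_rot: [1.32, 1.133, -1.314]
wrist_force: [-1.0, -0.3, 0.1]
gripper_width: 0.0005
```

```bash
python3 - <<'E'
from h import *
go([.055,0,.2])
for n,(r0,r1,c0,c1) in dict(side=(255,300,265,325),scene=(205,260,385,425)).items():
    a=cv2.imread(f"pics/{n}0.png");b=get_image(n)[:,:,::-1]
    def st(i):
        i=i[r0:r1,c0:c1].astype(int);m=(i[:,:,2]>2*i[:,:,1]+20);y,x=np.nonzero(m)
        return m.sum(),x.mean().round(2),y.mean().round(2),x.min(),x.max(),y.min(),y.max()
    print(n,st(a),st(b))
    cv2.imwrite("pics/end_%s.png"%n,b)
E
```

```text
t 13.35 local [ 0.0578 -0.      0.2685] yaw err -0.000289893002060837 shift [ 0.0685 -0.0031  0.    ] w 0.0004663145393543966 F [-1.  -0.3  0.1]
side (np.int64(881), np.float64(30.85), np.float64(22.06), np.int64(12), np.int64(49), np.int64(8), np.int64(37)) (np.int64(896), np.float64(30.9), np.float64(21.94), np.int64(12), np.int64(49), np.int64(7), np.int64(37))
scene (np.int64(511), np.float64(18.89), np.float64(24.37), np.int64(9), np.int64(30), np.int64(9), np.int64(46)) (np.int64(509), np.float64(18.88), np.float64(24.46), np.int64(9), np.int64(30), np.int64(9), np.int64(46))
```

The hood's pixels match the initial shut pose to about 0.1 px on average in both views.

```bash
python3 -c "
from rig import *
print(sign_off())"
```

```text
the job is handed in; nothing more can be done
None
```

The red box's fan switch is on and its guard is shut again. I handed the job in at about 13.4 s of the 53 s allowed.

- **Guard lifted:** I pinched the hood, swung it back along its arc and let go. The pictures showed it staying open, with the toggle still leaning to the free-end side.
- **Toggle pushed:** I pushed it until the force rose to about 14 N with almost no further movement, which I took as the stop. The next picture showed it leaning to the hinge side.
- **Guard shut:** I pushed it from behind with closed fingers and it dropped. Afterwards the hood's outline matched the starting shut picture to about 0.1 px on average in both fixed cameras, and within 1 px at its edges.
- **At hand-in:** The gripper was well clear above the box, with about 1 N on the wrist. I steered clear of the yellow box and the look-alikes throughout.

The toggle can't be seen under the shut guard, so its final position rests on the picture taken before closing. The measured tool position was off by a few mm right after fast moves, and I allowed for that. No other check failed or disagreed.

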